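Open the touch-latch glass cupboard

ROBOT

A 6-joint arm with a two-finger parallel gripper is mounted at the origin on the work surface. World frame = base frame: x ahead of the robot, y to its left, z up, the work surface at z = 0. Lengths are in mm, angles in rad, forces in N, time in s.
With the tool pointing down it reaches from about 400 to 925 mm from the base axis. Payload 12.5 kg.
Tool frame: the origin (TCP) lies on the mounting face of the last link; the fingertips stand 190 mm ahead of it and the grasp point (between the pads) lies 171 mm ahead of it; z points along the fingers, y is the line along which they close (so a half turn about z gives the same grasp; the last joint's range is limited). The gripper opens to 95 mm and grips with 3 to 60 N. Pads are 20 mm wide; open, the fingers measure 119 mm over their backs; the gripper's body (75 mm by 180 mm) begins 59 mm behind the grasp point.
Start: joints at [1.094, 0.491, 1.559, -0, 1.092, -0.106], TCP at [226.452, 582.533, 404.761] pointing down, gripper open.
Joint ranges: [-3.1, 3.1], [-0.84, 2.19], [0.05, 2.79], [-1.13, 4.28], [0.06, 2.93], [-2.69, 2.69]. Speed limits (rad/s): [2.22, 2.22, 2.79, 3.14, 3.14, 3.14].

INTERFACE

Orientations are given as [roll, pitch, yaw] about the fixed x, y, z axes, in that order (R = Rz(yaw) Ry(pitch) Rx(roll)).
In Python, from cell import env gives the robot as it stands.
- The arm moves only by the tool carry_out, never from a script. Its argument "series" is a list of rows, each a list of 5 numbers: the shift along the tool's x, y, z in m, then the turn about the tool's z in degrees, then the opening, from 0 (shut) to 1 (fully open). A call has 1 to 20 rows; each row is the pose to reach, as a shift and turn from the pose commanded when the call began, along the tool's axes at that moment; what a row does not reach only later rows make up. A row lasts 1/8 s, in which the tool goes at most 62.5 mm and 10.7 degrees, less where a joint would pass 70% of its speed; a pose out of reach is approached as far as the arm can. A call with a gripper value outside its range is refused whole. The fingers move at their own pace and stop on an object; the grip force is fixed at half the most. Time passes only in rows, so rows that repeat a pose let the fingers close. It gives the time, the measured TCP pose, the force, the opening and the grip force at its end, in the units of the state.
- env.state(): the state, without advancing time (a new reading comes with each control period).
- env.read_camera(name): name is "side" or "top" or "wrist"; returns (picture, depth): 400x640x3 uint8, red, green, blue; 400x640 float32, mm along the optical axis (not along the pixel's ray), 0 where there is no reading.
- env.get_calibration(name): a dict with "intrinsics" (3x3 intrinsics, pixels), "cam_to_world" (4x4, takes a point from camera to world coordinates); the wrist camera has in their place "T_tool_cam" (4x4, takes a point from camera to tool coordinates, whose origin is the TCP and whose axes are the flange's). Camera axes: x right, y up, looking along -z (the intrinsics and any distortion apply to the point x, -y, -z); pixel columns grow to the right and rows downward; lengths in mm; the calibration is good to about 2 mm. A picture is of the moment at which its call begins: read the wrist's pose just before it. get_calibration takes no time and is no camera call.
- env.job_done(): hands the job in; it is judged then, once.
The state is a dict: "t": time; "joints": joint angles; "qvel": joint speeds; "tau": joint torques, N m; "eef_pos": TCP position; "tcp_rot": TCP orientation; "ft_force": force on the tool from outside, world axes, zero at the start; "moment": the same for the moment, N m; "opening": opening from 0.0 (shut) to 1.0 (fully open); "grip_force": force on a finger pad.
Only numpy, scipy, OpenCV 4.12 (cv2) and the standard library are available. Lean on these libraries where they do the work, as an engineer would, in place of code of your own. Each camera call takes 0.05 s, during which the arm holds its last target. There are 200 camera calls.

TASK

Open the small frosted-glass cupboard on the worktop, which has no handle: press the free side of the door's metal frame until the catch lets go, draw back so that the spring pushes the door ajar, then put a fingertip behind the door's free edge and swing it wide open, square to the cupboard or beyond. Do it gently with fingertips on the metal frame only: keep off the glass, do not grip the door, do not fling it, and leave everything else standing where it is.

Things in the scene. Friction and masses are not known exactly. Their poses are not given: they have to be found in the camera images.
- cupboard: Handleless dark-wood touch-latch cupboard fixed on the worktop, 220 mm deep (own x), 270 wide (y), 300 high; origin: centre of its underside. Its door side faces its own -x (roughly world +y). Carcass front: plane x = -110 mm; the shut door hangs 8 mm in front of it, from x = -118 to -138. The space within 65 mm behind the carcass front is empty but for catch and pin; crockery behind.
- cupboard_door (a joint): Door angle, rad: 0 shut, negative pressed in (stop -0.028, 7 mm at the free edge), grows opening (stop 1.75). Pressing the free stile takes 4 N; the catch lets go at -0.017 (4 to 5 mm) for good. Drawing back, a sprung pin pushes it to about 0.30 (80 mm gap at the free edge) in 0.5 s. Beyond, damped hinges: 1 to 3 N at the free edge, more if moved faster; it stays where left.
- door_hinge (a point): Point on the door's upright hinge axis (in the plane of the door's inner face) at 300 mm height, fixed to the cupboard, axes as the cupboard's. Door: 266 mm from axis to free edge, 20 thick, from 14 to 298 mm above the worktop; aluminium frame 42 mm wide round a frosted pane. Shut, it runs from the hinge along the cupboard's -y; at 1.57 rad along its -x.
- press_spot (a point): Where to press: outer face of the door's free (unhinged) stile, mid-width, 245 mm from the hinge axis, 40 mm below the door's top edge (258 mm above the worktop). Moves with the door; its -x points out of the outer face, its -y from hinge to free edge.
- strike (a point): End of the steel catch strike, 32 mm behind the inner face of the free stile, 235 mm from the hinge axis; the strike is 10 mm wide and lies 140 to 158 mm above the worktop. Moves with the door; keep fingers above it.
- pin (a point): Where the white ejector pin (12 mm thick, 268 mm above the worktop, 150 mm from the hinge axis) meets the shut door; fixed to the cupboard. With the door ajar the pin stands out 42 mm from here, along the cupboard's -x; keep fingers nearer to the free edge than this.
- pane (a point): Centre of the frosted glass pane of the door, 182 mm wide, 200 high, set back 7 mm from both faces of the frame.
- kettle: Bystander, to be left alone: stainless hob kettle with a black arched handle, 188 mm across, 238 mm high, standing on the black hob. Origin at the centre of its underside.
- mug: Bystander, to be left alone: blue ceramic mug, 82 mm across, 92 mm high, handle on its +y side. Origin at the centre of its underside.
- tea_tin: Bystander, to be left alone: brass-coloured tin with a green band and a white cap, 68 mm across, 115 mm high. Origin at the centre of its underside.
- pepper_mill: Bystander, to be left alone: turned wooden pepper mill, 58 mm across, 163 mm high, beside the near side of the cupboard. Origin at the centre of its underside.
- storage_jar: Bystander, to be left alone: white ceramic jar with a wooden lid, 80 mm across, 130 mm high. Origin at the centre of its underside.
- white_box: Bystander, to be left alone: white lidded box 106 x 166 mm, 74 mm high, standing on the back half of the cupboard's top; its front stands at least 110 mm behind the door's face, its lid knob 374 mm above the worktop. Origin at the centre of its underside.
- spatula: Bystander, to be left alone: spatula with a wooden handle and a steel blade, 280 mm long, lying along its own x. Origin at its middle.

How it is judged:
By the outcome, as a careful person would: the job done as asked, in the order asked, and still so for the second after the job is handed in, with the robot touching nothing.
It also fails if it takes over 54 s, if anything falls off the work surface, if the arm or the gripper's body presses on something with over 40 N, if the wrist force passes 120 N, or if a joint passes its speed limit or range.

## Working session

There is one attempt and no reset: what is moved stays moved. The work goes in short steps, Python scripts to look and compute and a tool call to move; the robot and the scene stay as the last step left them, time stands still between calls to the robot, and variables do not carry over. Pictures are saved under pics/ and viewed, at most 10 in all, crops included, and the job is handed in when it is done.

Besides the shell and the picture viewer there is one more tool, called after "Call:" by a JSON object that holds its "name" and its "arguments", one argument or row to a line. carry_out: Moves the arm, as the interface text tells. Its arguments: {"type":"object","properties":{"series":{"type":"array","items":{"type":"array","items":{"type":"number"}}}},"required":["series"]}

```bash
mkdir -p pics; cat > h.py <<'E'
import numpy as np,cv2
from cell import env
def cloud(n):
    s=env.state(); im,d=env.read_camera(n); c=env.get_calibration(n)
    K=np.array(c["intrinsics"])
    if n=="wrist":
        from scipy.spatial.transform import Rotation as R
        W=np.eye(4);W[:3,:3]=R.from_euler('xyz',s["tcp_rot"]).as_matrix();W[:3,3]=s["eef_pos"]
        T=W@np.array(c["T_tool_cam"])
    else: T=np.array(c["cam_to_world"])
    v,u=np.mgrid[:400,:640]
    X=(u-K[0,2])/K[0,0]*d;Y=-(v-K[1,2])/K[1,1]*d
    P=np.stack([X,Y,-d],-1)@T[:3,:3].T+T[:3,3]
    P[d<=0]=np.nan
    return im,d,P
E
python3 - <<'E'
from h import *
s=env.state();print({k:np.round(v,3) for k,v in s.items()})
for n in ["side","top"]:
    im,d,P=cloud(n);cv2.imwrite(f"pics/{n}0.png",im[...,::-1]);np.savez(f"{n}0.npz",P=P,im=im)
    print(n,[k for k in env.get_calibration(n)],np.round(env.get_calibration(n)["cam_to_world"],2).tolist())
E
```

```text
{'t': np.float64(0.0), 'joints': array([ 1.094,  0.492,  1.559, -0.   ,  1.092, -0.106]), 'qvel': array([-0.001, -0.   , -0.001,  0.   ,  0.   , -0.   ]), 'tau': array([ 3.0000e-03, -6.1264e+01, -2.5819e+01,  6.9000e-02,  4.8000e-02,
       -0.0000e+00]), 'eef_pos': array([226.426, 582.515, 404.177]), 'tcp_rot': array([-3.141, -0.   ,  2.771]), 'ft_force': array([-0.012,  1.608, -0.072]), 'moment': array([-0.025,  0.011, -0.013]), 'grip_force': np.float64(0.0), 'opening': np.float64(1.001)}
side ['intrinsics', 'cam_to_world'] [[-0.82, 0.45, -0.34, -53.78], [-0.57, -0.64, 0.52, 911.98], [0.02, 0.62, 0.78, 1440.7], [0.0, 0.0, 0.0, 1.0]]
top ['intrinsics', 'cam_to_world'] [[0.01, 0.99, -0.11, 334.74], [-1.0, 0.0, -0.02, 76.05], [-0.02, 0.12, 0.99, 1312.46], [0.0, 0.0, 0.0, 1.0]]
```

View pics/side0.png

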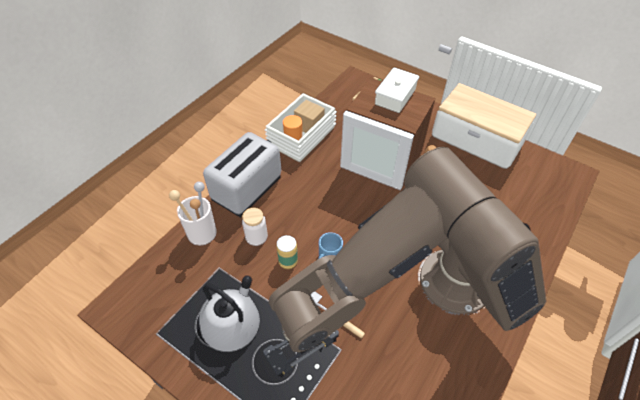

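View pics/top0.png

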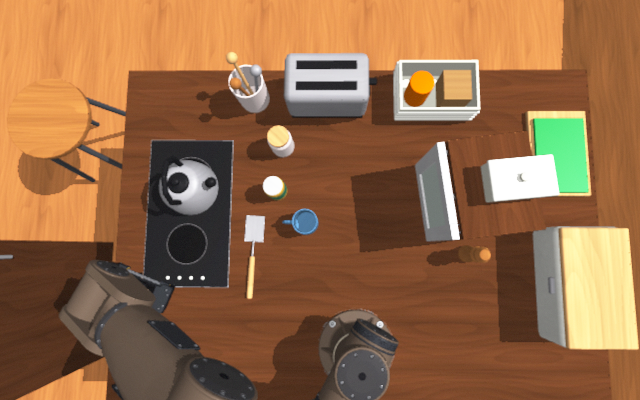

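The side view shows the cupboard with its door at about (375,150). The top view shows the door top at about (440,195), facing left (+y). The hinge is at the far (upper) end, and the free edge is near the mill at about (475,255).

```bash
python3 - <<'E'
from h import *
for n in ["side","top"]:
    f=np.load(n+"0.npz");P=f["P"];im=f["im"].astype(int)
    br=(im.min(-1)>130)
    reg=(P[...,0]>100)&(P[...,0]<650)&(P[...,1]<-80)&(P[...,1]>-330)
    if n=="top":
        m=reg&(abs(P[...,2]-298)<8)&br
        print("doortop",m.sum()); q=P[m][:,:2]
        print(np.nanmedian(P[m][:,2]),np.round(cv2.minAreaRect(q.astype(np.float32)),1) if 0 else cv2.minAreaRect(q.astype(np.float32)))
        m=(P[...,0]>100)&(P[...,0]<650)&(P[...,1]<-100)&(P[...,1]>-480)&(abs(P[...,2]-300)<8)&~br
        q=P[m][:,:2];print("carcass",m.sum(),cv2.minAreaRect(q.astype(np.float32)),np.nanmedian(P[m][:,2]))
    else:
        m=reg&(P[...,2]>20)&(P[...,2]<290)&br
        q=P[m]; print("face",len(q))
        # vertical plane ransac
        best=0;rng=np.random.default_rng(0)
        for _ in range(500):
            a,b=q[rng.choice(len(q),2)][:,:2];t=b-a;L=np.hypot(*t)
            if L<60: continue
            nn=np.array([-t[1],t[0]])/L;k=abs((q[:,:2]-a)@nn)<3
            if k.sum()>best:best=k.sum();bk=k;
        qq=q[bk];c=qq[:,:2].mean(0);_,_,V=np.linalg.svd(qq[:,:2]-c);t=V[0]
        print(best,"c",c,"dir",t,np.degrees(np.arctan2(t[1],t[0])))
        s=(qq[:,:2]-c)@t;print("extent",np.percentile(s,[0,1,99,100]),"z",qq[:,2].min(),qq[:,2].max())
        m=(P[...,0]>100)&(P[...,0]<650)&(P[...,1]<-100)&(P[...,1]>-480)&(abs(P[...,2]-300)<8)&~br
        q=P[m][:,:2];print("carcass",m.sum(),cv2.minAreaRect(q.astype(np.float32)))
# box, mill
f=np.load("top0.npz");P=f["P"];print("mill",P[254,475],P[255,485]);print(P[235,440],P[145,440],P[225,455])
E
```

```text
face 3331
1459 c [ 461.17254184 -232.70170403] dir [-0.99614974 -0.08766813] -174.970529708999
extent [-160.81572885 -116.87494259  106.99136848  108.24447132] z 20.171866096204667 289.973983190662
carcass 2006 ((501.6683044433594, -357.8378601074219), (271.9304504394531, 229.50196838378906), 6.5436015129089355)
doortop 818
298.0156834903207 ((486.88116455078125, -231.08358764648438), (265.5595397949219, 22.389925003051758), 7.221830368041992)
carcass 6080 ((502.66827392578125, -354.19403076171875), (270.40130615234375, 230.6994171142578), 7.125952243804932) 300.08561795922225
mill [ 312.56275329 -353.26788728  141.51846969] [ 310.17213848 -375.43366675  161.41937458]
[ 367.95319349 -235.30549401  191.97597006] [ 609.04312756 -212.91591975  297.55790056] [ 391.46784659 -246.16016357  298.05948698]
```

Call:
{"name": "carry_out", "arguments": {
  "series": [
    [0, 0, -0.05, 0, 0],
    [0, 0, -0.095, 0, 0],
    [-0.235, -0.126, -0.095, 0, 0],
    [-0.235, -0.126, -0.095, 0, 0],
    [-0.235, -0.126, -0.095, 0, 0],
    [-0.235, -0.126, -0.095, 0, 0],
    [-0.235, -0.126, -0.095, 0, 0],
    [-0.411, -0.358, -0.095, 20, 0],
    [-0.411, -0.358, -0.095, 40, 0],
    [-0.411, -0.358, -0.095, 61.6, 0],
    [-0.411, -0.358, -0.095, 61.6, 0],
    [-0.411, -0.358, -0.095, 61.6, 0],
    [-0.416, -0.592, -0.095, 61.6, 0],
    [-0.416, -0.592, -0.095, 61.6, 0],
    [-0.416, -0.592, -0.095, 61.6, 0],
    [-0.416, -0.592, -0.095, 61.6, 0],
    [-0.416, -0.592, -0.095, 61.6, 0],
    [-0.416, -0.592, -0.095, 61.6, 0]
  ]
}}

```text
t: 2.35
eef_pos: [399.9, -119.4, 499.6]
tcp_rot: [3.142, -0.001, 1.695]
ft_force: [-0.3, 0.7, -0.6]
opening: 0.006
grip_force: 0.0
```

```bash
python3 - <<'E'
from h import *
im,d,P=cloud("wrist");cv2.imwrite("pics/w1.png",im[...,::-1]);np.savez("w1.npz",P=P,im=im)
im,d,P=cloud("side");cv2.imwrite("pics/s1.png",im[...,::-1])
s=env.state();print({k:np.round(s[k],3) for k in("t","eef_pos","tcp_rot","joints","ft_force","opening")})
E
```

```text
{'t': np.float64(2.45), 'eef_pos': array([ 400.069, -118.923,  499.646]), 'tcp_rot': array([ 3.142, -0.   ,  1.697]), 'joints': array([-0.448,  0.086,  1.885,  0.   ,  1.17 , -0.574]), 'ft_force': array([-0.174, -0.297, -0.098]), 'opening': np.float64(0.003)}
```

View pics/w1.png

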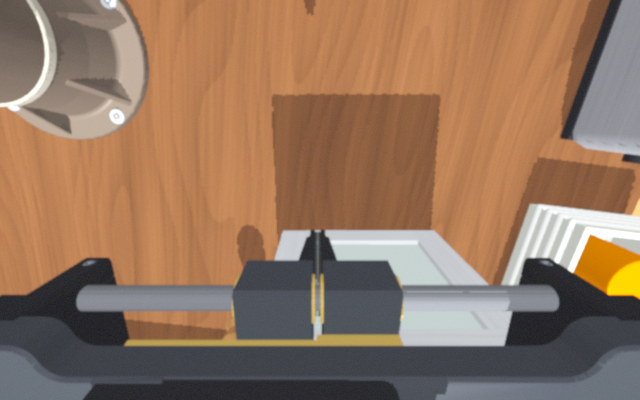

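The wrist view shows the door below the fingers, with its free stile at left about (285,240) and the way clear. I'll lower the tool and approach.

Call:
{"name": "carry_out", "arguments": {
  "series": [
    [-0.03, -0.04, 0, 0, 0],
    [-0.06, -0.04, 0, 0, 0],
    [-0.06, -0.04, 0.03, 0, 0],
    [-0.06, -0.04, 0.058, 0, 0],
    [-0.08, -0.04, 0.058, 0, 0],
    [-0.092, -0.04, 0.058, 0, 0],
    [-0.092, -0.04, 0.058, 0, 0],
    [-0.092, -0.04, 0.058, 0, 0]
  ]
}}

```text
t: 3.45
eef_pos: [371.4, -216.2, 442.2]
tcp_rot: [3.141, 0.0, 1.695]
ft_force: [-0.3, -0.5, -0.1]
opening: 0.004
grip_force: 0.0
```

Call:
{"name": "carry_out", "arguments": {
  "series": [
    [-0.003, 0, 0, 0, 0],
    [-0.006, 0, 0, 0, 0],
    [-0.008, 0, 0, 0, 0],
    [-0.008, 0, 0, 0, 0]
  ]
}}

```text
t: 3.95
eef_pos: [372.4, -224.1, 441.8]
tcp_rot: [3.141, -0.001, 1.695]
ft_force: [-0.9, 1.6, 2.8]
opening: 0.003
grip_force: 1.3
```

Call:
{"name": "carry_out", "arguments": {
  "series": [
    [-0.001, 0, 0, 0, 0],
    [-0.002, 0, 0, 0, 0],
    [-0.002, 0, 0, 0, 0]
  ]
}}

```text
t: 4.32
eef_pos: [372.6, -226.1, 441.7]
tcp_rot: [-3.141, -0.0, 1.696]
ft_force: [-2.2, 4.5, 3.0]
opening: 0.007
grip_force: 2.0
```

```bash
python3 - <<'E'
from h import *
im,d,P=cloud("wrist")
im,d,P=cloud("top");cv2.imwrite("pics/t2.png",cv2.resize(im[100:300,340:600,::-1],None,fx=3,fy=3))
s=env.state();print({k:np.round(s[k],3) for k in("t","eef_pos","tcp_rot","ft_force")})
E
```

```text
{'t': np.float64(4.425), 'eef_pos': array([ 372.609, -226.113,  441.669]), 'tcp_rot': array([-3.141, -0.   ,  1.696]), 'ft_force': array([-2.355,  3.362,  3.305])}
```

View pics/t2.png

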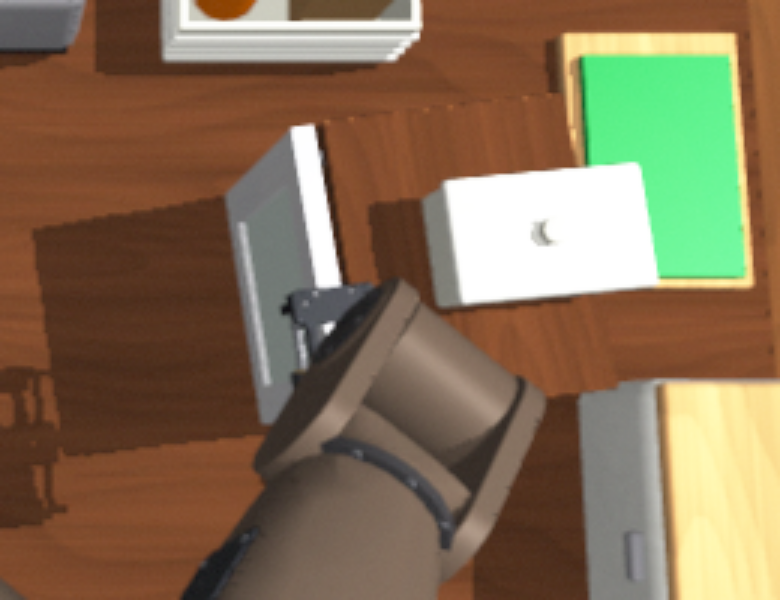

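The crop shows the closed fingers on the free stile near (305,330), clear of the white box. Contact is confirmed by force, so I'll press on gently.

Call:
{"name": "carry_out", "arguments": {
  "series": [
    [-0.001, 0, 0, 0, 0],
    [-0.002, 0, 0, 0, 0],
    [-0.003, 0, 0, 0, 0],
    [-0.0035, 0, 0, 0, 0],
    [-0.0035, 0, 0, 0, 0]
  ]
}}

```text
t: 5.05
eef_pos: [373.1, -229.7, 441.6]
tcp_rot: [-3.141, -0.0, 1.696]
ft_force: [-2.5, 2.6, 1.2]
opening: 0.01
grip_force: 1.8
```

Call:
{"name": "carry_out", "arguments": {
  "series": [
    [-0.0007, 0, 0, 0, 0],
    [-0.0007, 0, 0, 0, 0]
  ]
}}

```text
t: 5.3
eef_pos: [373.1, -230.4, 441.6]
tcp_rot: [-3.141, -0.0, 1.696]
ft_force: [-4.0, 3.9, 0.3]
opening: 0.008
grip_force: 1.9
```

Call:
{"name": "carry_out", "arguments": {
  "series": [
    [0.03, 0, 0, 0, 0],
    [0.08, 0.025, 0, 0, 0],
    [0.13, 0.05, 0, 0, 0],
    [0.155, 0.065, -0.04, 0, 0],
    [0.155, 0.065, -0.07, 0, 0],
    [0.155, 0.065, -0.07, 0, 0],
    [0.155, 0.065, -0.07, 0, 0]
  ]
}}

```text
t: 6.18
eef_pos: [418.4, -68.7, 511.0]
tcp_rot: [-3.142, 0.0, 1.695]
ft_force: [-0.3, -0.2, -0.1]
opening: 0.005
grip_force: 0.0
```

```bash
cat > door.py <<'E'
from h import *
f=cloud("top");im,d,P=f
b=im.astype(int).min(-1)>130
m=b&(abs(P[...,2]-298)<6)&(P[...,0]>300)&(P[...,0]<680)&(P[...,1]>-290)&(P[...,1]<90)
q=P[m][:,:2].astype(np.float32);r=cv2.minAreaRect(q);print(len(q),r);print(np.round(cv2.boxPoints(r),1).tolist())
cv2.imwrite("pics/t_latest.png",cv2.resize(im[60:310,250:600,::-1],None,fx=2,fy=2))
s=env.state();print({k:np.round(s[k],3) for k in("t","eef_pos","tcp_rot","ft_force","joints")})
E
python3 door.py; cp pics/t_latest.png pics/t3.png
```

```text
359 ((559.0531616210938, -204.45086669921875), (21.31536293029785, 125.80616760253906), 80.15034484863281)
[[495.29998779296875, -204.1999969482422], [619.2000122070312, -225.6999969482422], [622.9000244140625, -204.6999969482422], [498.8999938964844, -183.1999969482422]]
{'t': np.float64(6.225), 'eef_pos': array([418.389, -68.738, 510.817]), 'tcp_rot': array([-3.141, -0.   ,  1.695]), 'ft_force': array([ 0.159,  0.291, -0.247]), 'joints': array([-0.319,  0.087,  1.853,  0.   ,  1.202, -0.443])}
```

View pics/t3.png

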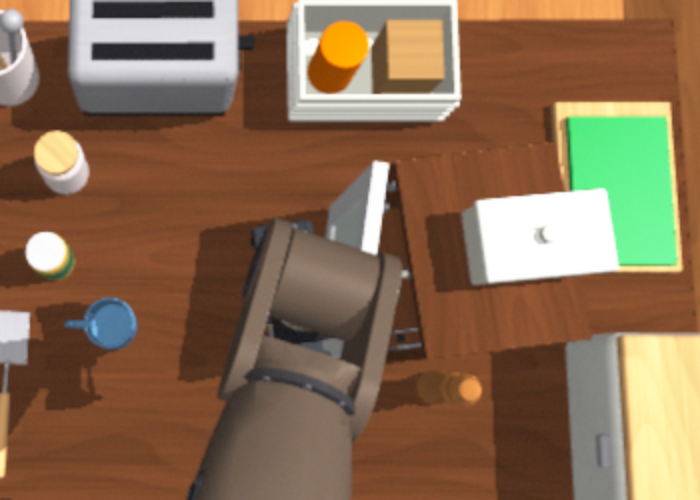

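The crop shows the door ajar by 0.30 rad, with its hinge end at about (380,165) and the strike and catch visible near (405,340). I'll go over the top and lower a fingertip behind the free stile.

Call:
{"name": "carry_out", "arguments": {
  "series": [
    [-0.05, -0.02, 0, 8, 0],
    [-0.1, -0.045, 0, 17, 0],
    [-0.137, -0.062, 0, 17, 0],
    [-0.137, -0.062, 0, 17, 0],
    [-0.137, -0.062, 0, 17, 0]
  ]
}}

```text
t: 6.85
eef_pos: [373.9, -212.1, 511.0]
tcp_rot: [-3.141, -0.001, 1.398]
ft_force: [0.0, 0.5, 0.2]
opening: 0.006
grip_force: 0.0
```

```bash
python3 door.py; python3 - <<'E'
from h import *
im,d,P=cloud("side");cv2.imwrite("pics/s4.png",cv2.resize(im[40:240,250:500,::-1],None,fx=3,fy=3))
E
```

```text
775 ((490.92291259765625, -193.57513427734375), (21.999818801879883, 266.8976745605469), 80.57621765136719)
[[357.5, -182.60000610351562], [620.7999877929688, -226.3000030517578], [624.4000244140625, -204.60000610351562], [361.1000061035156, -160.89999389648438]]
{'t': np.float64(6.9), 'eef_pos': array([ 374.049, -211.709,  511.238]), 'tcp_rot': array([-3.141e+00, -1.000e-03,  1.399e+00]), 'ft_force': array([0.351, 0.53 , 0.378]), 'joints': array([-0.669,  0.097,  1.841,  0.   ,  1.205, -0.497])}
```

View pics/s4.png

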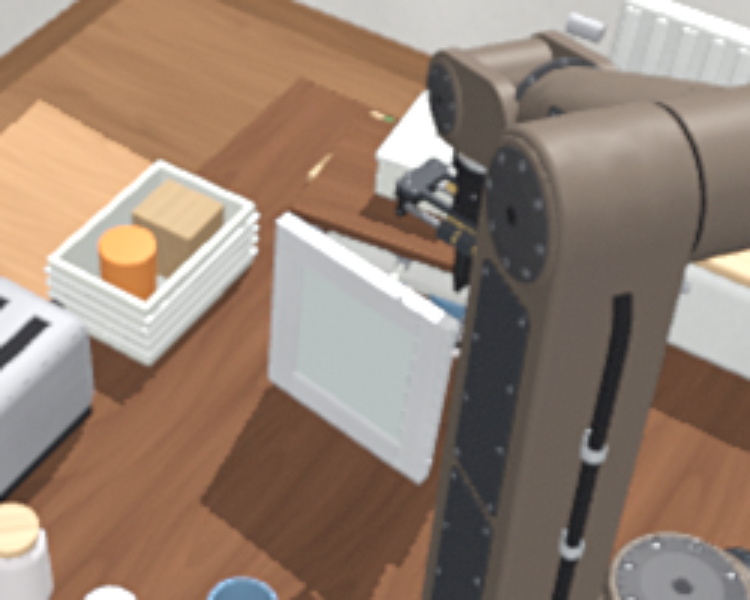

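The fingers are above the gap behind the free stile, at about (460,270). Next: descend and approach the inner face.

Call:
{"name": "carry_out", "arguments": {
  "series": [
    [0, 0, 0.03, 0, 0],
    [0, 0, 0.055, 0, 0],
    [0, 0, 0.069, 0, 0],
    [0, 0, 0.069, 0, 0],
    [0.006, 0, 0.069, 0, 0],
    [0.011, 0, 0.069, 0, 0],
    [0.015, 0, 0.069, 0, 0],
    [0.017, 0, 0.069, 0, 0],
    [0.017, 0, 0.069, 0, 0]
  ]
}}

```text
t: 8.07
eef_pos: [376.9, -195.2, 442.8]
tcp_rot: [3.141, -0.0, 1.399]
ft_force: [-0.3, 0.8, -0.6]
opening: 0.001
grip_force: 0.0
```

```bash
python3 - <<'E'
import numpy as np
k=[.5,1.5]+[1.5+1.5*i for i in range(1,17)]+[26.5,26.5]
print([[round((-11*np.cos(a)+245*np.sin(a)+11)/1000,4),round((-11*np.sin(a)-245*np.cos(a)+245)/1000,4),0,p,0] for p in k for a in [np.radians(p)]])
E
```

```text
[[np.float64(0.0021), np.float64(-0.0001), 0, 0.5, 0], [np.float64(0.0064), np.float64(-0.0002), 0, 1.5, 0], [np.float64(0.0128), np.float64(-0.0002), 0, 3.0, 0], [np.float64(0.0193), np.float64(-0.0001), 0, 4.5, 0], [np.float64(0.0257), np.float64(0.0002), 0, 6.0, 0], [np.float64(0.0321), np.float64(0.0007), 0, 7.5, 0], [np.float64(0.0385), np.float64(0.0013), 0, 9.0, 0], [np.float64(0.0448), np.float64(0.0021), 0, 10.5, 0], [np.float64(0.0512), np.float64(0.0031), 0, 12.0, 0], [np.float64(0.0575), np.float64(0.0042), 0, 13.5, 0], [np.float64(0.0638), np.float64(0.0055), 0, 15.0, 0], [np.float64(0.07), np.float64(0.007), 0, 16.5, 0], [np.float64(0.0762), np.float64(0.0086), 0, 18.0, 0], [np.float64(0.0824), np.float64(0.0104), 0, 19.5, 0], [np.float64(0.0885), np.float64(0.0123), 0, 21.0, 0], [np.float64(0.0946), np.float64(0.0144), 0, 22.5, 0], [np.float64(0.1006), np.float64(0.0167), 0, 24.0, 0], [np.float64(0.1065), np.float64(0.0191), 0, 25.5, 0], [np.float64(0.1105), np.float64(0.0208), 0, 26.5, 0], [np.float64(0.1105), np.float64(0.0208), 0, 26.5, 0]]
```

Call:
{"name": "carry_out", "arguments": {
  "series": [
    [0.0021, -0.0001, 0, 0.5, 0],
    [0.0064, -0.0002, 0, 1.5, 0],
    [0.0128, -0.0002, 0, 3, 0],
    [0.0193, -0.0001, 0, 4.5, 0],
    [0.0257, 0.0002, 0, 6, 0],
    [0.0321, 0.0007, 0, 7.5, 0],
    [0.0385, 0.0013, 0, 9, 0],
    [0.0448, 0.0021, 0, 10.5, 0]
  ]
}}

```text
t: 9.07
eef_pos: [386.6, -151.2, 442.7]
tcp_rot: [-3.141, -0.0, 1.214]
ft_force: [0.5, 0.1, 1.0]
opening: 0.006
grip_force: 0.3
```

```bash
python3 door.py; python3 - <<'E'
from h import *
im,d,P=cloud("side");cv2.imwrite("pics/s5.png",cv2.resize(im[40:240,250:500,::-1],None,fx=3,fy=3))
E
```

```text
423 ((539.3888549804688, -184.30517578125), (21.45660400390625, 180.55018615722656), 69.57125854492188)
[[451.0, -162.8000030517578], [620.2000122070312, -225.89999389648438], [627.7000122070312, -205.8000030517578], [458.5, -142.6999969482422]]
{'t': np.float64(9.125), 'eef_pos': array([ 386.662, -150.809,  442.702]), 'tcp_rot': array([-3.141, -0.   ,  1.213]), 'ft_force': array([0.591, 0.753, 0.109]), 'joints': array([-0.531,  0.142,  1.983,  0.   ,  1.016, -0.174])}
```

View pics/s5.png

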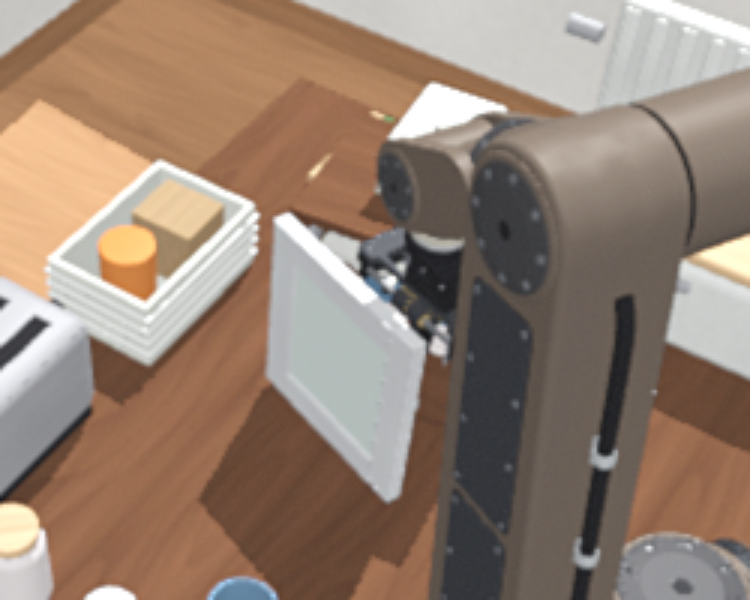

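The door follows the fingertip, now at 0.48 rad. Its free edge is at about (405,420), with the fingers behind its top corner. I'll keep swinging it.

Call:
{"name": "carry_out", "arguments": {
  "series": [
    [0.0021, -0.0001, 0, 0.5, 0],
    [0.0064, -0.0002, 0, 1.5, 0],
    [0.0128, -0.0002, 0, 3, 0],
    [0.0193, -0.0001, 0, 4.5, 0],
    [0.0257, 0.0002, 0, 6, 0],
    [0.0321, 0.0007, 0, 7.5, 0],
    [0.0385, 0.0013, 0, 9, 0],
    [0.0448, 0.0021, 0, 10.5, 0],
    [0.0512, 0.0031, 0, 12, 0],
    [0.0575, 0.0042, 0, 13.5, 0],
    [0.0638, 0.0055, 0, 15, 0],
    [0.07, 0.007, 0, 16.5, 0],
    [0.0762, 0.0086, 0, 18, 0],
    [0.0824, 0.0104, 0, 19.5, 0],
    [0.0885, 0.0123, 0, 21, 0],
    [0.0946, 0.0144, 0, 22.5, 0],
    [0.1006, 0.0167, 0, 24, 0],
    [0.1065, 0.0191, 0, 25.5, 0],
    [0.1105, 0.0208, 0, 26.5, 0]
  ]
}}

```text
t: 11.55
eef_pos: [444.7, -55.0, 442.7]
tcp_rot: [-3.141, -0.0, 0.752]
ft_force: [-0.8, 0.1, -0.3]
opening: 0.005
grip_force: 0.3
```

```bash
python3 door.py
```

```text
353 ((582.3572387695312, -169.6282501220703), (19.99679946899414, 133.123779296875), 42.973602294921875)
[[529.7000122070312, -127.69999694824219], [620.4000244140625, -225.10000610351562], [635.0, -211.5], [544.2999877929688, -114.0999984741211]]
{'t': np.float64(11.6), 'eef_pos': array([444.882, -54.798, 442.668]), 'tcp_rot': array([-3.142, -0.   ,  0.752]), 'ft_force': array([-0.369,  0.38 , -0.768]), 'joints': array([-0.27 ,  0.194,  1.917,  0.   ,  1.031,  0.549])}
```

Call:
{"name": "carry_out", "arguments": {
  "series": [
    [0.0021, -0.0001, 0, 0.5, 0],
    [0.0064, -0.0002, 0, 1.5, 0],
    [0.0128, -0.0002, 0, 3, 0],
    [0.0193, -0.0001, 0, 4.5, 0],
    [0.0257, 0.0002, 0, 6, 0],
    [0.0321, 0.0007, 0, 7.5, 0],
    [0.0385, 0.0013, 0, 9, 0],
    [0.0448, 0.0021, 0, 10.5, 0],
    [0.0512, 0.0031, 0, 12, 0],
    [0.0575, 0.0042, 0, 13.5, 0],
    [0.0638, 0.0055, 0, 15, 0],
    [0.07, 0.007, 0, 16.5, 0],
    [0.0762, 0.0086, 0, 18, 0],
    [0.0824, 0.0104, 0, 19.5, 0],
    [0.0885, 0.0123, 0, 21, 0],
    [0.0946, 0.0144, 0, 22.5, 0],
    [0.1006, 0.0167, 0, 24, 0],
    [0.1065, 0.0191, 0, 25.5, 0],
    [0.1105, 0.0208, 0, 26.5, 0]
  ]
}}

```text
t: 13.98
eef_pos: [539.7, 5.3, 442.7]
tcp_rot: [-3.142, -0.0, 0.289]
ft_force: [-0.9, -1.0, 0.5]
opening: 0.007
grip_force: 0.3
```

Call:
{"name": "carry_out", "arguments": {
  "series": [
    [0.0021, -0.0001, 0, 0.5, 0],
    [0.0064, -0.0002, 0, 1.5, 0],
    [0.0128, -0.0002, 0, 3, 0],
    [0.0193, -0.0001, 0, 4.5, 0],
    [0.0257, 0.0002, 0, 6, 0],
    [0.0321, 0.0007, 0, 7.5, 0],
    [0.0385, 0.0013, 0, 9, 0],
    [0.0448, 0.0021, 0, 10.5, 0],
    [0.0512, 0.0031, 0, 12, 0],
    [0.0575, 0.0042, 0, 13.5, 0],
    [0.0617, 0.0051, 0, 14.5, 0],
    [0.0638, 0.0055, 0, 15, 0],
    [0.0638, 0.0055, 0, 15, 0]
  ]
}}

```text
t: 15.6
eef_pos: [602.1, 18.2, 442.7]
tcp_rot: [-3.141, -0.0, 0.029]
ft_force: [-1.4, -0.1, -0.4]
opening: 0.007
grip_force: 0.0
```

```bash
python3 door.py
```

```text
392 ((628.3564453125, -156.34619140625), (21.161270141601562, 138.0145263671875), 1.5023775100708008)
[[616.0, -87.5999984741211], [619.5999755859375, -225.60000610351562], [640.7000122070312, -225.10000610351562], [637.0999755859375, -87.0999984741211]]
{'t': np.float64(15.65), 'eef_pos': array([602.006,  18.256, 442.706]), 'tcp_rot': array([-3.141, -0.   ,  0.029]), 'ft_force': array([ 1.65 , -0.295, -0.374]), 'joints': array([-0.079,  0.423,  1.568,  0.   ,  1.15 ,  1.462])}
```

The door is at about 1.67 rad. Now I'll withdraw.

Call:
{"name": "carry_out", "arguments": {
  "series": [
    [-0.01, 0, 0, 0, 0],
    [-0.03, 0, 0, 0, 0],
    [-0.06, 0, 0, 0, 0],
    [-0.1, 0, 0, 0, 0],
    [-0.1, 0, -0.04, 0, 0],
    [-0.1, 0, -0.06, 0, 0],
    [-0.1, 0, -0.06, 0, 0],
    [-0.1, 0, -0.06, 0, 0]
  ]
}}

```text
t: 16.65
eef_pos: [501.7, 15.4, 501.8]
tcp_rot: [-3.141, 0.001, 0.029]
ft_force: [0.1, -0.6, -0.1]
opening: 0.005
grip_force: 0.0
```

```bash
python3 door.py; python3 - <<'E'
from h import *
im,d,P=cloud("top");cv2.imwrite("pics/t6.png",im[...,::-1])
E
```

```text
447 ((627.6265869140625, -107.4946060180664), (21.140451431274414, 234.49363708496094), 1.062865972518921)
[[614.9000244140625, 9.5], [619.2000122070312, -224.89999389648438], [640.4000244140625, -224.5], [636.0, 9.899999618530273]]
{'t': np.float64(16.7), 'eef_pos': array([501.821,  15.33 , 501.66 ]), 'tcp_rot': array([-3.141e+00,  2.000e-03,  2.900e-02]), 'ft_force': array([ 0.126,  0.043, -0.824]), 'joints': array([-0.101,  0.221,  1.711,  0.   ,  1.211,  1.441])}
```

View pics/t6.png

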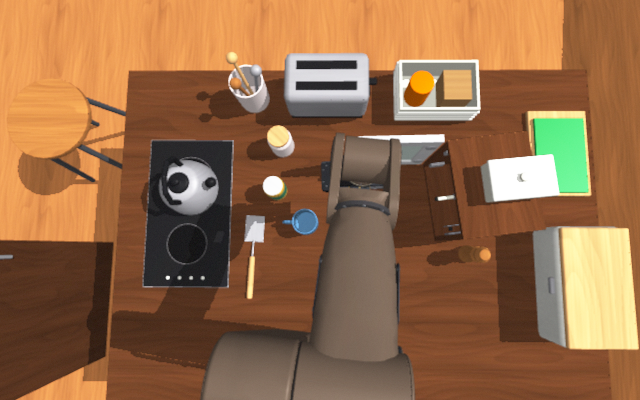

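The door stands past square at (400,150), the arm is clear of it, and nothing else has moved.

```bash
python3 -c "
from cell import env
print(env.job_done())"
```

```text
the job is handed in; nothing more can be done
None
```

I opened the cupboard door to about 96° (1.68 rad, just past square) by pressing the catch free, drawing back and swinging it from behind. The arm is clear, nothing else moved that the top camera could see, and the job is handed in at about 17 s.

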